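Load the pattern rollers into the slip-printing carriage

TASK

Get the printing carriage ready: slide its keeper fully open, lift the pattern rollers off their hooks and pick up the one lying on the drying tray, if there, and drop each into a slot of its own so that both axle ends rest on the slot bottoms; take the plain square wooden blank out of the carriage and hang it by its axle on an empty pair of hooks. Once that is done, slide the keeper fully shut over the rollers. Knock over none of the pots and jars.

Things in the scene. Friction and masses are not known exactly. Their poses are not given: they have to be found in the camera images.
- roller_a: pattern roller: eight-sided white body with grey motifs, 36 mm across flats, 70 mm long, fixed on a round steel axle 10 mm thick and 130 mm long; 220 g or so. Origin at its middle, on the axis; its y axis runs along the axle. Starts hung level, its axle across the two hooks of a stand; must rise 30 mm to clear the hook tips. Absent in some runs.
- roller_b: pattern roller: eight-sided white body with grey motifs, 36 mm across flats, 70 mm long, fixed on a round steel axle 10 mm thick and 130 mm long; 220 g or so. Origin at its middle, on the axis; its y axis runs along the axle. Starts hung level, its axle across the two hooks of a stand; must rise 30 mm to clear the hook tips. Absent in some runs.
- roller_c: pattern roller: eight-sided white body with grey motifs, 36 mm across flats, 70 mm long, fixed on a round steel axle 10 mm thick and 130 mm long; 220 g or so. Origin at its middle, on the axis; its y axis runs along the axle. At the start it lies flat on the drying tray. Absent in some runs.
- blank: plain square wooden blank, 30 x 30 mm and 70 mm long, on the same axle as the rollers (10 mm thick, 130 mm long, sticks out 30 mm each side), 160 g or so. Origin at its middle, on the axis; y axis along the axle. Starts in the middle slot of the carriage, under the shut keeper. Hangs on a hook pair just as a roller does.
- stand_a: fixed wooden stand; origin on the bench straight below the middle of the hung roller, y along the hung axle, whose axis is 114 mm above the bench. Two 6 mm wire hooks at y = +-50 mm come from two posts at x = +65 mm, 130 mm high; hook tips are 133 mm high at x = -14 mm. Base x -35 to +75, y +-70 mm.
- stand_b: fixed wooden stand; origin on the bench straight below the middle of the hung roller, y along the hung axle, whose axis is 114 mm above the bench. Two 6 mm wire hooks at y = +-50 mm come from two posts at x = +65 mm, 130 mm high; hook tips are 133 mm high at x = -14 mm. Base x -35 to +75, y +-70 mm.
- tray: fixed square drying tray, 170 x 170 mm, plaster floor 10 mm above the bench inside a wooden rim 8 mm wide that stands 6 mm above the floor; origin at the centre of its underside, on the bench.
- carriage: fixed carriage; origin on the bench under its centre. Base plate 250 x 150 x 12 mm; two aluminium cheeks along its x axis at y = +-50 mm, 12 mm thick, tops at z = 76 mm, each with open slots at x = -85, 0, +85 mm, 14 mm wide (30 at the mouth), bottoms at z = 55 mm. A roller lies across both cheeks, axle along the carriage's y, body between the cheeks (88 mm apart).
- slot_0 (a point): where the middle of a fully seated roller's axis lies for the slot at x = -85 mm (60 mm above the bench); axes as the carriage's.
- slot_1 (a point): the same for the slot at x = 0.
- slot_2 (a point): the same for the slot at x = +85 mm.
- keeper (a joint): slide of the steel keeper frame, in m: 0 = fully shut (its tabs, 24 mm long, cover the slot mouths 78 to 83 mm above the bench), 0.042 = fully open (tabs midway between the slots). Grows towards the carriage's +x; stays where left, 2 N or so to slide. Starts shut or nearly so.
- keeper_grip (a point): centre of the keeper's black upright grip, 16 mm thick along the carriage's x, 40 mm long along its y, 36 mm tall, centre 101 mm above the bench; moves with the keeper, and lies 150 mm from the carriage's centre when shut.
- cup: white barrel-shaped cup 84 mm across, 95 mm tall; leave standing.
- bowl: white bowl, 100 mm across, 50 mm tall; leave standing.
- slip_jar: grey lidded jar, 72 mm across, 100 mm tall; leave standing.
- mug: terracotta mug, 76 mm across, 90 mm tall; leave standing.

How it is judged:
By the outcome, as a careful person would: the job done as asked, in the order asked, and still so for the second after the job is handed in, with the robot touching nothing.
Of roller_a, roller_b, roller_c only 2 to 3 are there at a start; the rules pass over those that are not, and their reading is None.
At some moment in a run one of roller_c may be knocked a few centimetres aside while the robot is not near it.
Once in a run the grip may slacken for a moment while it holds something.
It also fails if it takes over 200 s, if anything falls off the work surface, if the arm or the gripper's body presses on something with over 40 N, if the wrist force passes 120 N, or if a joint passes its speed limit or range.

ROBOT

A 6-joint arm with a two-finger parallel gripper is mounted at the origin on the work surface. World frame = base frame: x ahead of the robot, y to its left, z up, the work surface at z = 0. Lengths are in m, angles in rad, forces in N, time in s.
With the tool pointing down it reaches from about 0.275 to 1 m from the base axis. Payload 8.4 kg.
Tool frame: the origin (TCP) lies between the finger pads; the fingertips stand arm.tcp_to_tips ahead of it and the grasp point (between the pads) lies 11 mm behind it (arm.tcp_to_tips is the distance from the TCP to the fingertips, in m); z points along the fingers, y is the line along which they close (so a half turn about z gives the same grasp; the last joint's range is limited). The gripper opens to 85 mm and grips with 20 to 120 N. Pads are 22 mm wide; open, the fingers measure 114 mm over their backs; the gripper's body (76 mm by 85 mm) begins 54 mm behind the grasp point. The pads swing forward as they close: fully open they stand 13 mm farther back than shut.
Start: joints at [-1.136, 0.353, 1.633, -0, 1.155, -0.002], TCP at [0.264, -0.566, 0.239] pointing down, gripper open.
Joint ranges: [-2.63, 2.63], [-0.92, 2.1], [0.06, 2.66], [-1.3, 4.44], [0, 2.69], [-3.02, 3.02]. Speed limits (rad/s): [2.22, 2.22, 2.79, 3.14, 3.14, 3.14].

INTERFACE

Orientations are given as a rotation vector (axis times angle).
In Python, from plant import observe, imaging, job, arm gives the robot as it stands.
- The arm moves only by the tool servo_tool, never from a script. Its arguments are lists of equal length, an entry for each row: "delta_pos": the shift along the tool's x, y, z as a fraction of full scale, a list of three; "yaw": the turn about the tool's z as a fraction of full scale. A call has 1 to 20 rows; each row is the pose to reach, as a shift and turn from the pose commanded when the call began, along the tool's axes at that moment; what a row does not reach only later rows make up. Full scale, the value 1, is 0.25 m for a shift and 1.5 rad for a turn. A row lasts 1/8 s, in which the tool goes at most 62.5 mm and 10.7 degrees, less where a joint would pass 70% of its speed; a pose out of reach is approached as far as the arm can. A call with a number of a shift or a turn outside -1 to 1 is refused whole. A call with a gripper value outside its range is refused whole. "gripper" is the finger opening in mm, from 0 to 85.4, set as the call begins (left out, the last holds). The fingers move at their own pace and stop on an object; "grip_force" is the grip in N (left out, the last holds). Time passes only in rows, so rows that repeat a pose let the fingers close. It gives the time, the measured TCP pose, the force, the opening and the grip force at its end, in the units of the state.
- observe(): the state, without advancing time (a new reading comes with each control period).
- imaging.grab_frame(name): name is "side" or "top"; returns a dict with "frame" (384x512x3 uint8, red, green, blue), "fx", "fy", "cx", "cy" (pixels), "distortion" ([k1, k2, p1, p2, k3] as OpenCV has them; the pictures are not rectified), "rvec" (rotation vector, rad) and "tvec" (3), from world to camera coordinates, as OpenCV has them. Camera axes: x right, y down, z forward; pixel columns grow to the right and rows downward; lengths in m; the calibration is good to about 2 mm. A picture is of the moment at which its call begins. There is no depth.
- job.job_done(): hands the job in; it is judged then, once.
Trained networks look in a picture, given as the dict that the camera call returned (one of the last four; its "shot" number tells which), for a name from the list of things; names that differ only in an ending like _2 or _b are one class to them, and where a whole thing is asked for, a point or a joint stands for the part that bears it (a point fixed in the world has none). Each returns a list of dicts, best first, with "p" (0 to 1); they miss things now and then, are a little off and sometimes report something else, mostly with a low value. They report only what shows in the picture. A call takes as long as a camera call.
- imaging.boxes_of(label, picture): "box" ([left, top, right, bottom] in pixels, round what is visible of it).
The state is a dict: "t": time; "joints": joint angles; "joint_velocities": joint speeds; "joint_efforts": joint torques, N m; "tool_pos": TCP position; "tcp_rot": TCP orientation; "wrist_force": force on the tool from outside, world axes, zero at the start; "moment": the same for the moment, N m; "grip_width": opening from 0.0 (shut) to 1.0 (fully open); "gripper_force": force on a finger pad.
Only numpy, scipy, OpenCV 4.12 (cv2) and the standard library are available. Lean on these libraries where they do the work, as an engineer would, in place of code of your own. Each camera call takes 0.05 s, during which the arm holds its last target. There are 200 camera calls.

## Working session

There is one attempt and no reset: what is moved stays moved. The work goes in short steps, Python scripts to look and compute and a tool call to move; the robot and the scene stay as the last step left them, time stands still between calls to the robot, and variables do not carry over. Pictures are saved under pics/ and viewed, at most 14 in all, crops included, and the job is handed in when it is done.

Besides the shell and the picture viewer there is one more tool, called after "Call:" in YAML: its name, and indented under it one key for each argument. servo_tool: Moves the arm, as the interface text tells. Shift numbers are shares of 0.25 m and turn numbers shares of 1.5 rad, none past 1 either way. Its arguments: {"type":"object","properties":{"delta_pos":{"type":"array"},"yaw":{"type":"array"},"gripper":{"type":"number"},"grip_force":{"type":"number"}},"required":["delta_pos","yaw"]}

```bash
mkdir -p pics; cat > h.py <<'E'
import numpy as np, cv2
from plant import observe, imaging, job, arm
def ray(p,u,v):
    K=np.array([[p['fx'],0,p['cx']],[0,p['fy'],p['cy']],[0,0,1]])
    n=cv2.undistortPoints(np.array([[[u,v]]],float),K,np.array(p['distortion'],float))[0,0]
    R=cv2.Rodrigues(np.array(p['rvec'],float))[0]
    c=-R.T@np.array(p['tvec'],float)
    return c,R.T@np.array([n[0],n[1],1])
def at(p,u,v,z):
    c,d=ray(p,u,v); return c+d*(z-c[2])/d[2]
def px(p,X):
    K=np.array([[p['fx'],0,p['cx']],[0,p['fy'],p['cy']],[0,0,1]])
    return cv2.projectPoints(np.array(X,float).reshape(-1,1,3),np.array(p['rvec'],float),np.array(p['tvec'],float),K,np.array(p['distortion'],float))[0][:,0]
def save(p,name,crop=None,s=1):
    f=p['frame'][:,:,::-1]
    if crop: f=f[crop[1]:crop[3],crop[0]:crop[2]]
    cv2.imwrite('pics/'+name,cv2.resize(f,None,fx=s,fy=s,interpolation=cv2.INTER_CUBIC))
def tri(p,a,q,b):
    c1,d1=ray(p,*a);c2,d2=ray(q,*b)
    s=np.linalg.lstsq(np.c_[d1,-d2],c2-c1,rcond=None)[0]
    return (c1+s[0]*d1+c2+s[1]*d2)/2,np.linalg.norm(c1+s[0]*d1-c2-s[1]*d2)
E
python3 - <<'E'
from h import *
s=observe(); print({k:np.round(v,3) for k,v in s.items()}, arm.tcp_to_tips)
for n in ('top','side'):
    p=imaging.grab_frame(n); save(p,n+'0.png',s=1.5)
    print(n,p['fx'],np.round(ray(p,256,192),3))
    for l in ['roller_a','stand_a','tray','carriage','blank','keeper_grip','cup','bowl','slip_jar','mug']:
        print(l,[(np.round(b['box']).tolist(),round(b['p'],2)) for b in imaging.boxes_of(l,p)[:4]])
E
```

```text
{'t': np.float64(0.0), 'joints': array([-1.136,  0.354,  1.634, -0.   ,  1.155, -0.002]), 'joint_velocities': array([ 0.001, -0.001, -0.001,  0.002, -0.002, -0.001]), 'joint_efforts': array([-2.0000e-03, -6.0526e+01, -3.4207e+01, -0.0000e+00,  9.0000e-03,
        0.0000e+00]), 'tool_pos': array([ 0.264, -0.566,  0.239]), 'tcp_rot': array([-3.066, -0.68 ,  0.   ]), 'wrist_force': array([ 0.339, -0.483, -1.04 ]), 'moment': array([ 0.034,  0.016, -0.002]), 'gripper_force': np.float64(0.0), 'grip_width': np.float64(1.001)} 0.008
top 466.5213008566878 [[ 0.261  0.006  1.572]
 [ 0.199 -0.029 -0.98 ]]
roller_a [([115.0, 206.0, 151.0, 219.0], 0.82), ([264.0, 168.0, 362.0, 235.0], 0.65), ([271.0, 167.0, 359.0, 234.0], 0.55), ([194.0, 220.0, 223.0, 234.0], 0.53)]
stand_a [([180.0, 152.0, 223.0, 192.0], 0.95), ([186.0, 199.0, 227.0, 241.0], 0.69)]
tray [([98.0, 181.0, 161.0, 244.0], 0.78)]
carriage [([266.0, 166.0, 360.0, 236.0], 0.68)]
blank [([296.0, 186.0, 313.0, 214.0], 0.52)]
keeper_grip [([267.0, 168.0, 360.0, 235.0], 0.57), ([338.0, 236.0, 364.0, 258.0], 0.41), ([187.0, 220.0, 226.0, 233
[... 249 characters left out ...]
0, 268.0, 239.0], 0.83), ([160.0, 281.0, 198.0, 315.0], 0.55), ([265.0, 148.0, 330.0, 197.0], 0.53)]
stand_a [([225.0, 206.0, 280.0, 276.0], 0.93), ([172.0, 186.0, 232.0, 256.0], 0.73), ([262.0, 146.0, 329.0, 219.0], 0.35), ([128.0, 218.0, 157.0, 260.0], 0.15)]
tray [([133.0, 265.0, 227.0, 341.0], 0.7), ([263.0, 145.0, 328.0, 220.0], 0.22)]
carriage [([262.0, 146.0, 329.0, 220.0], 0.72)]
blank [([286.0, 177.0, 305.0, 188.0], 0.54)]
keeper_grip [([263.0, 145.0, 328.0, 198.0], 0.77)]
cup [([304.0, 203.0, 332.0, 238.0], 0.7)]
bowl [([234.0, 152.0, 258.0, 175.0], 0.93)]
slip_jar [([127.0, 219.0, 155.0, 258.0], 0.7), ([342.0, 163.0, 367.0, 198.0], 0.64)]
mug [([124.0, 219.0, 155.0, 258.0], 0.75)]
```

View pics/top0.png

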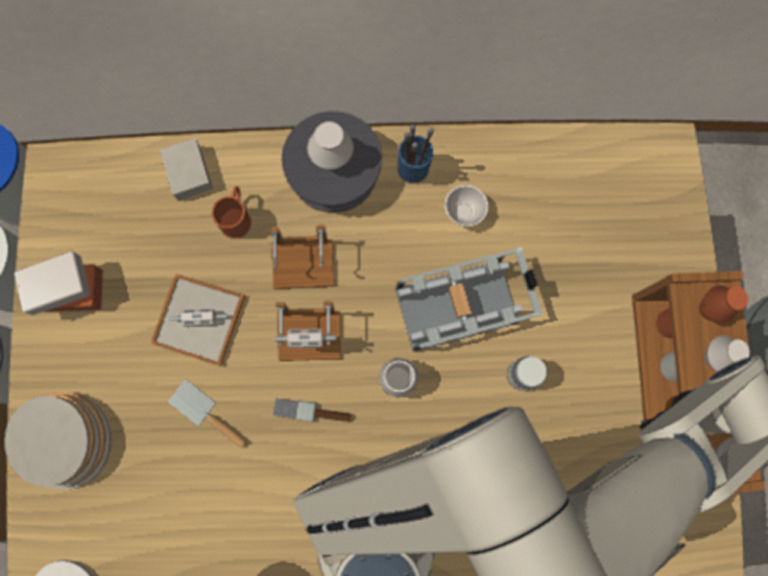

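View pics/side0.png

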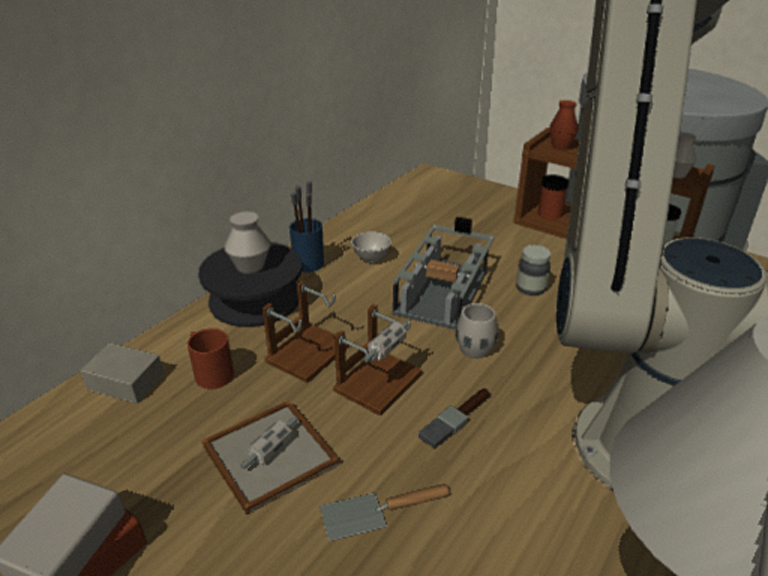

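The top view shows one roller on the near stand (305,338 in the 1.5x picture), one on the tray (200,318), and the far stand empty (303,262). The blank is in the carriage at (460,299), the black grip is at (531,280), so carriage +x points to image right, and the cup and jar are near the carriage at (400,378) and (528,373). Next I take close crops.

```bash
python3 - <<'E'
from h import *
p=imaging.grab_frame('top')
save(p,'c1.png',(255,155,375,245),6); save(p,'c2.png',(95,145,235,250),5)
q=imaging.grab_frame('side'); save(q,'s1.png',(255,140,335,225),7)
import pickle; pickle.dump((p,q),open('f0.pkl','wb'))
E
```

```text
(no output)
```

View pics/c1.png

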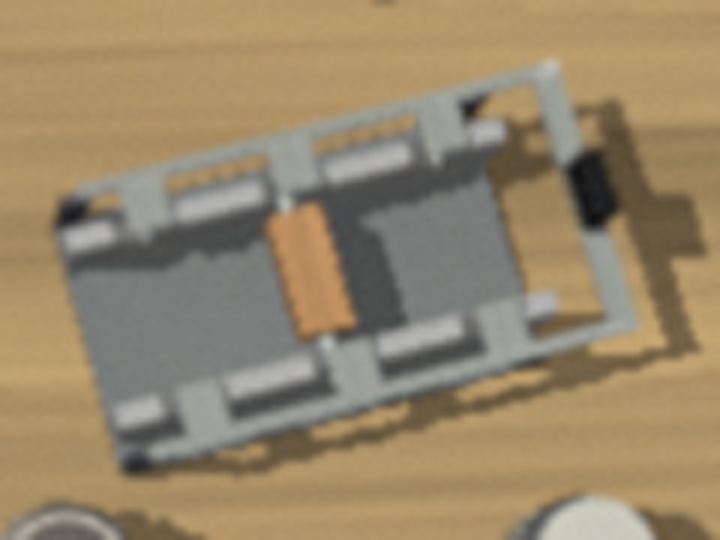

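View pics/c2.png

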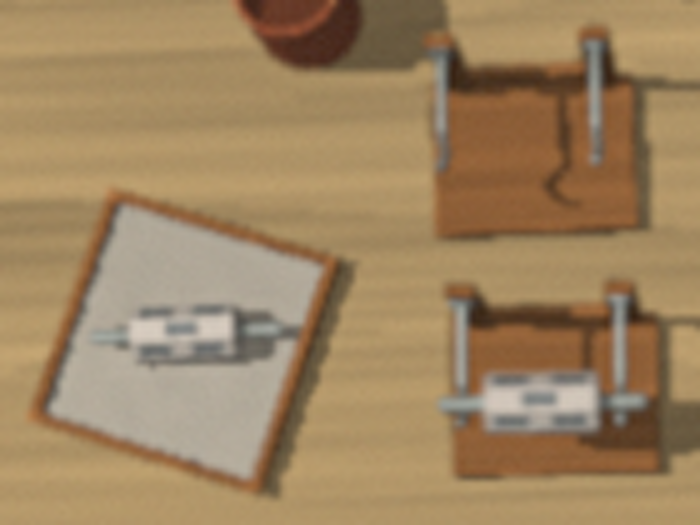

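c1 shows cheek-top segment centres at (219,200), (370,160), (271,377) and (423,338), with the grip at (594,188). c2 shows the tray roller axle from (92,338) to (300,331), the hung axle from (441,405) to (646,402), and the empty hook tips at (441,170) and (596,162). I compute poses from these and check them against the side view.

```bash
python3 - <<'E'
from h import *
import pickle; p,q=pickle.load(open('f0.pkl','rb'))
A=lambda u,v,z:at(p,u/6+255-.4,v/6+155-.4,z)
B=lambda u,v,z:at(p,u/5+95-.4,v/5+145-.4,z)
def fit(m,w):
    m=np.array(m,float);w=np.array(w)[:,:2];mc,wc=m-m.mean(0),w-w.mean(0)
    a=np.arctan2((mc[:,0]*wc[:,1]-mc[:,1]*wc[:,0]).sum(),(mc*wc).sum())
    R=np.array([[np.cos(a),-np.sin(a)],[np.sin(a),np.cos(a)]]);t=w.mean(0)-R@m.mean(0)
    print('pose',np.round(t,4),'yaw',round(a,3),'res mm',np.round(((R@m.T).T+t-w)*1e3,1).tolist()); return R,t
Rc,tc=fit([(-42.5e-3,.05),(42.5e-3,.05),(-42.5e-3,-.05),(42.5e-3,-.05)],[A(219,200,.076),A(370,160,.076),A(271,377,.076),A(423,338,.076)])
g=A(594,185,.119); print('grip',g,'in carriage',Rc.T@(g[:2]-tc)); b=A(312,271,.075); print('blank',b,Rc.T@(b[:2]-tc))
for n,e in (('tray',[(92,338,.028),(300,331,.028)]),('hung',[(441,405,.114),(646,402,.114)])):
    w=[B(*x) for x in e]; print(n,np.mean(w,0),'len',np.linalg.norm(w[0]-w[1]),'ang',np.arctan2(*(w[0]-w[1])[1::-1]))
print('tray body',B(183,330,.046),'hung body',B(541,398,.132))
sa=fit([(.065,.05),(.065,-.05),(-.014,.05),(-.014,-.05)],[B(440,40,.130),B(595,33,.130),B(441,172,.133),B(596,164,.133)])
sb=fit([(.065,.05),(.065,-.05),(-.014,.05),(-.014,-.05)],[B(461,290,.130),B(620,290,.130),B(461,424,.133),B(620,424,.133)])
f=q['frame'].copy(); big=cv2.resize(f[140:350,125:335],None,fx=2.8,fy=2.8,interpolation=cv2.INTER_CUBIC)
def dot(X,c):
    u=px(q,X)
    for a in u: cv2.circle(big,tuple(np.round((a+.4-[125,140])*2.8).astype(int)),2,c,-1)
W=lambda RT,x,y,z:np.r_[RT[0]@[x,y]+RT[1],z]
C=(Rc,tc)
dot([W(C,x,y,.012) for x in(-.125,.125) for y in(-.075,.075)],(255,0,0))
dot([W(C,x,y,.076) for x in(-.07,-.015,.015,.07) for y in(-.05,.05)],(255,255,0)); dot([g],(0,255,0))
for S in(sa,sb): dot([W(S,x,y,.13) for x in(.065,) for y in(-.05,.05)]+[W(S,-.014,y,.133) for y in(-.05,.05)],(0,0,255))
dot([B(92,338,.028),B(300,331,.028),B(441,405,.114),B(646,402,.114)],(255,0,255))
cv2.imwrite('pics/s2.png',big[:,:,::-1])
for n,z,bb in(('cup',.095,(251,240,279,269)),('bowl',.05,(301,125,326,150)),('jar',.1,(338,236,364,258)),('mug',.09,(138,125,168,158))):
    print(n,at(p,(bb[0]+bb[2])/2,(bb[1]+bb[3])/2,z*.7))
E
```

```text
pose [ 0.5342 -0.208 ] yaw -1.348 res mm [[-0.6, -1.2], [-1.3, 0.6], [0.7, -0.4], [1.2, 1.0]]
grip [ 0.56630687 -0.35246637  0.119     ] in carriage [ 0.14793133 -0.00060658]
blank [ 0.53304498 -0.20320059  0.075     ] [-0.0049947  -0.00010093]
tray [0.52144874 0.37562873 0.028     ] len 0.14339053822118755 ang 1.5734046244380724
hung [0.45574623 0.13272121 0.114     ] len 0.12945882264387745 ang 1.5527520816322005
tray body [0.52176111 0.37983124 0.046     ] hung body [0.45687673 0.13253316 0.132     ]
pose [0.6225 0.1441] yaw 0.007 res mm [[-4.3, 0.2], [-4.5, 0.4], [4.9, 0.3], [3.9, -1.0]]
pose [0.4575 0.1332] yaw -0.026 res mm [[-3.5, -0.5], [-2.6, -0.3], [2.7, 0.9], [3.4, -0.1]]
cup [ 0.36064022 -0.05969953  0.0665    ]
bowl [ 0.75868531 -0.24695221  0.035     ]
jar [ 0.37290954 -0.33983274  0.07      ]
mug [0.75484426 0.3045336  0.063     ]
```

View pics/s2.png

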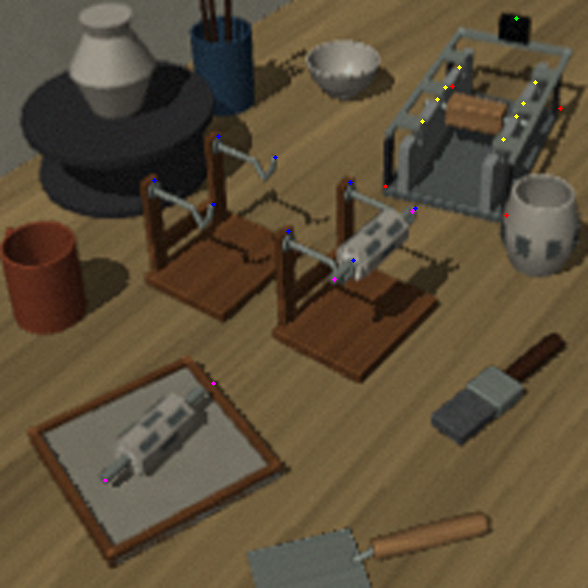

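The overlay fits: the cheek tops, grip, hung axle, and the left tray axle end all coincide. The right tray end was shadow, so I take the tray roller at about (0.522, 0.381). I start by moving over the keeper grip.

Call:
servo_tool:
  delta_pos:
    - [0.12,-0.02,0]
    - [0.24,-0.04,0]
    - [0.36,-0.065,0]
    - [0.48,-0.09,0]
    - [0.6,-0.11,0]
    - [0.728,-0.131,0]
    - [0.728,-0.131,0]
  yaw: [0.03,0.06,0.09,0.12,0.143,0.143,0.143]
  gripper: 50

```text
t: 2.08
tool_pos: [0.417, -0.4585, 0.2393]
tcp_rot: [-3.122, -0.352, -0.001]
wrist_force: [-0.3, -0.6, -0.0]
grip_width: 0.584
gripper_force: 0.0
```

```bash
cat >> h.py <<'E'
def to(*T):
    """print tool-axis shift (fractions) and turn for each target (x,y,z,phi), from the present pose"""
    s=observe();R=cv2.Rodrigues(np.array(s['tcp_rot'],float))[0];P=np.array(s['tool_pos']);ph=np.arctan2(R[1,0],R[0,0])
    print('now',np.round(P,4),'phi',round(ph,3),'t',s['t'],'j',np.round(s['joints'],2),'F',np.round(s['wrist_force'],1),'w',round(s['grip_width']*85.4,1))
    for t in T: print(np.round(R.T@(np.array(t[:3])-P)/.25,3).tolist(),round(-(t[3]-ph)/1.5,3))
CT=np.array([.5342,-.208]);CY=-1.348
def car(x,y=0): return CT+np.array([[np.cos(CY),-np.sin(CY)],[np.sin(CY),np.cos(CY)]])@[x,y]
E
python3 -c "
from h import *
to((.5663,-.3525,.2,.223),(.5663,-.3525,.095,.223))"
```

```text
now [ 0.417  -0.4585  0.2393] phi 0.225 t 2.075 j [-0.84  0.34  1.65  0.    1.15  0.51] F [-0.3 -0.6 -0. ] w 49.8
[0.677, -0.28, 0.157] 0.001
[0.677, -0.28, 0.577] 0.001
```

Call:
servo_tool:
  delta_pos:
    - [0.17,-0.07,0.04]
    - [0.34,-0.14,0.08]
    - [0.51,-0.21,0.12]
    - [0.677,-0.28,0.157]
    - [0.677,-0.28,0.157]
    - [0.677,-0.28,0.157]
  yaw: [0,0,0,0,0,0]

```text
t: 2.82
tool_pos: [0.5644, -0.3547, 0.2]
tcp_rot: [3.122, 0.349, -0.001]
wrist_force: [-0.4, -0.2, 0.0]
grip_width: 0.585
gripper_force: 0.0
```

```bash
python3 -c "
from h import *
to((.5663,-.3525,.095,.223))
p=imaging.grab_frame('top');q=imaging.grab_frame('side')
save(q,'s3.png',(265,90,385,190),6)
for n,f in(('top',p),('side',q)): print(n,[(np.round(b['box']).tolist(),round(b['p'],2)) for b in imaging.boxes_of('keeper_grip',f)[:3]])
"
```

```text
now [ 0.5644 -0.3547  0.2   ] phi 0.222 t 2.825 j [-0.56  0.45  1.57 -0.    1.12  0.79] F [-0.4 -0.2  0. ] w 50.0
[0.01, -0.007, 0.42] -0.0
top [([272.0, 165.0, 349.0, 233.0], 0.66)]
side [([265.0, 146.0, 328.0, 198.0], 0.67), ([222.0, 206.0, 283.0, 274.0], 0.48)]
```

View pics/s3.png

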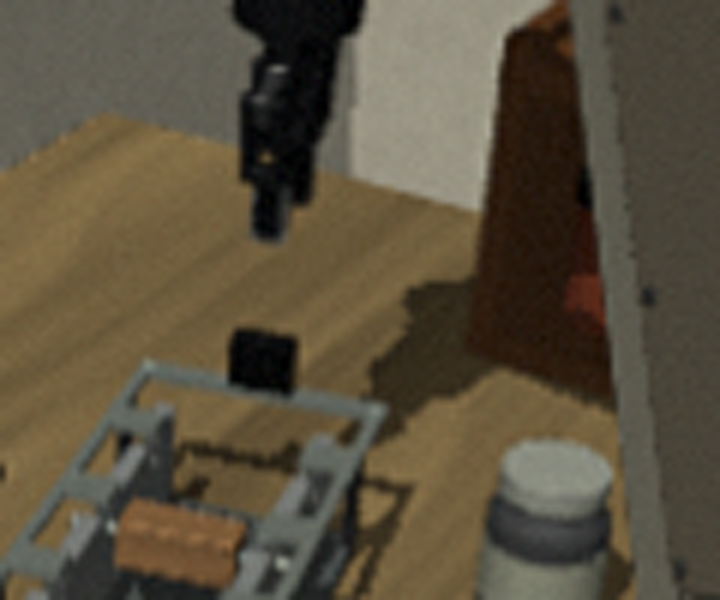

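The fingers (270,230) stand straight above the grip (263,360), so I descend and close.

Call:
servo_tool:
  delta_pos:
    - [0.008,-0.007,0.14]
    - [0.008,-0.007,0.28]
    - [0.008,-0.007,0.36]
    - [0.008,-0.007,0.42]
    - [0.008,-0.007,0.42]
  yaw: [0,0,0,0,0]

```text
t: 3.65
tool_pos: [0.5663, -0.352, 0.0944]
tcp_rot: [-3.122, -0.348, 0.001]
wrist_force: [-0.3, -0.5, 0.5]
grip_width: 0.585
gripper_force: 0.0
```

Call:
servo_tool:
  delta_pos:
    - [0,0,0]
    - [0,0,0]
    - [0,0,0]
    - [0,0,0]
    - [0,0,0]
    - [0,0,0]
  yaw: [0,0,0,0,0,0]
  gripper: 8
  grip_force: 30

```text
t: 4.4
tool_pos: [0.5675, -0.3525, 0.0964]
tcp_rot: [3.121, 0.349, 0.003]
wrist_force: [-0.0, -0.8, 6.4]
grip_width: 0.179
gripper_force: 31.1
```

Call:
servo_tool:
  delta_pos:
    - [0,0.02,-0.01]
    - [0,0.05,-0.01]
    - [0,0.08,-0.01]
    - [0,0.11,-0.01]
    - [0,0.14,-0.01]
    - [0,0.16,-0.01]
    - [0,0.17,-0.01]
    - [0,0.176,-0.01]
    - [0,0.176,-0.01]
  yaw: [0,0,0,0,0,0,0,0,0]

```text
t: 5.52
tool_pos: [0.5761, -0.3906, 0.0964]
tcp_rot: [-3.115, -0.348, 0.002]
wrist_force: [2.5, 17.7, -0.8]
grip_width: 0.182
gripper_force: 33.4
```

```bash
python3 -c "
from h import *
to((.5675+.042*.221,-.3525-.042*.975,.0964,.223))
s=observe();print((np.array(s['tool_pos'])[:2]-[.5675,-.3525])@[.2210,-.975])"
```

```text
now [ 0.5761 -0.3906  0.0964] phi 0.222 t 5.525 j [-0.6   0.61  1.57  0.01  0.97  0.75] F [ 2.5 17.7 -0.8] w 15.6
[0.0, 0.012, 0.0] -0.0
0.03907784665720731
```

Call:
servo_tool:
  delta_pos:
    - [0,0.006,0]
    - [0,0.012,0]
    - [0,0.012,0]
  yaw: [0,0,0]

```text
t: 5.9
tool_pos: [0.5761, -0.3907, 0.0964]
tcp_rot: [-3.11, -0.347, 0.005]
wrist_force: [0.8, 29.6, 6.0]
grip_width: 0.185
gripper_force: 37.6
```

Call:
servo_tool:
  delta_pos:
    - [0,-0.014,0]
    - [0,-0.026,0]
    - [0,-0.026,0]
  yaw: [0,0,0]

```text
t: 6.28
tool_pos: [0.576, -0.3901, 0.0964]
tcp_rot: [-3.12, -0.349, -0.0]
wrist_force: [6.0, 2.7, -9.9]
grip_width: 0.186
gripper_force: 31.9
```

Call:
servo_tool:
  delta_pos:
    - [0,0,0]
    - [0,0,0]
    - [0,0,0]
    - [0,0,-0.1]
    - [0,0,-0.25]
    - [0,0,-0.45]
    - [0,0,-0.65]
    - [0,0,-0.65]
  yaw: [0,0,0,0,0,0,0,0]
  gripper: 50

```text
t: 7.28
tool_pos: [0.5775, -0.393, 0.2656]
tcp_rot: [3.117, 0.347, 0.01]
wrist_force: [0.3, -0.1, -0.2]
grip_width: 0.584
gripper_force: 0.0
```

```bash
python3 -c "
from h import *
to((.456,.133,.26,1.5708))
p=imaging.grab_frame('top');q=imaging.grab_frame('side')
import pickle; pickle.dump((p,q),open('f1.pkl','wb'))
for n,f in(('top',p),('side',q)): print(n,[(np.round(b['box']).tolist(),round(b['p'],2)) for b in imaging.boxes_of('roller_a',f)[:3]])
f=lambda u:cv2.resize(u,(400,300),interpolation=cv2.INTER_CUBIC)
o=np.vstack([np.hstack([f(p['frame'][155:245,255:375]),f(p['frame'][160:235,95:195])]),np.hstack([f(q['frame'][130:220,255:375]),f(q['frame'][250:340,120:240])])])
cv2.imwrite('pics/m1.png',o[:,:,::-1])"
```

```text
now [ 0.5775 -0.393   0.2656] phi 0.222 t 7.275 j [-0.6   0.44  1.44 -0.    1.25  0.75] F [ 0.3 -0.1 -0.2] w 49.8
[-0.011, -2.159, 0.008] -0.899
top [([186.0, 219.0, 226.0, 234.0], 0.73), ([112.0, 204.0, 155.0, 218.0], 0.55)]
side [([242.0, 215.0, 270.0, 236.0], 0.96), ([158.0, 281.0, 198.0, 314.0], 0.6)]
```

View pics/m1.png

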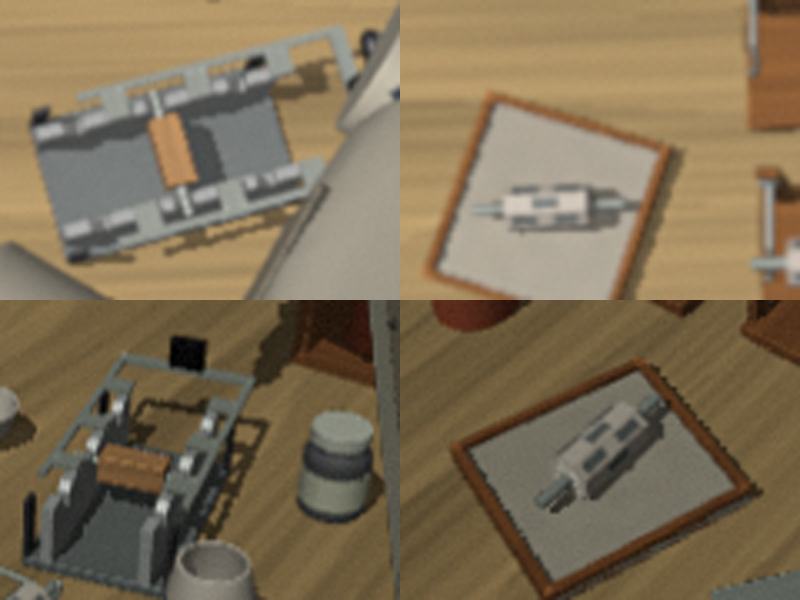

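The keeper is open with tabs between the slots, and the tray roller is unmoved. I go to the hung roller.

Call:
servo_tool:
  delta_pos:
    - [0,-0.15,0]
    - [0,-0.3,0]
    - [0,-0.45,0]
    - [0,-0.6,0]
    - [0,-0.75,0]
    - [0,-0.9,0]
    - [0,-1,0]
  yaw: [0,0,0,0,0,0,0]

```text
t: 8.35
tool_pos: [0.5192, -0.1459, 0.2585]
tcp_rot: [-3.121, -0.349, 0.004]
wrist_force: [-0.9, -0.2, -0.4]
grip_width: 0.585
gripper_force: 0.0
```

Call:
servo_tool:
  delta_pos:
    - [0,-0.1,0]
    - [0,-0.2,0]
    - [0,-0.3,0]
    - [0,-0.4,0]
    - [0,-0.5,0]
    - [0,-0.6,0]
    - [0,-0.7,0]
    - [0,-0.8,0]
    - [0,-0.9,0]
    - [0,-1,0]
    - [0,-1,0]
  yaw: [-0.09,-0.18,-0.27,-0.36,-0.45,-0.54,-0.63,-0.72,-0.81,-0.9,-0.9]
  gripper: 65

```text
t: 9.72
tool_pos: [0.4644, 0.0971, 0.2588]
tcp_rot: [-2.217, -2.224, 0.003]
wrist_force: [-0.2, -0.6, 0.5]
grip_width: 0.765
gripper_force: 0.0
```

```bash
python3 -c "
from h import *
import pickle; p,q=pickle.load(open('f1.pkl','rb'))
for u,v,z in((174,151,.075),(155,103,.063),(186,207,.063)):
    b=at(p,u/3.333+254.6,v/3.333+154.6,z);d=b[:2]-CT;c,s=np.cos(CY),np.sin(CY);print(b,c*d[0]+s*d[1],-s*d[0]+c*d[1])
to((.456,.133,.22,1.555),(.456,.133,.106,1.555))"
```

```text
[ 0.53256205 -0.20384801  0.075     ] -0.004411282750120154 -0.0006800535020913084
[ 0.58397441 -0.18952169  0.063     ] -0.007023552257552303 0.052627083532589165
[ 0.47836233 -0.21400673  0.063     ] -0.006479499729897894 -0.05578478289216717
now [0.4644 0.0971 0.2588] phi 1.574 t 9.725 j [0.2  0.1  1.92 0.   1.13 0.2 ] F [-0.2 -0.6  0.5] w 65.4
[0.144, -0.033, 0.155] 0.013
[0.144, -0.031, 0.611] 0.013
```

Call:
servo_tool:
  delta_pos:
    - [0.07,-0.015,0.08]
    - [0.144,-0.033,0.155]
    - [0.144,-0.033,0.28]
    - [0.144,-0.033,0.4]
    - [0.144,-0.033,0.52]
    - [0.144,-0.033,0.63]
    - [0.144,-0.033,0.63]
  yaw: [0.01,0.013,0.013,0.013,0.013,0.013,0.013]

```text
t: 10.6
tool_pos: [0.4553, 0.131, 0.1005]
tcp_rot: [-2.242, -2.197, 0.007]
wrist_force: [0.3, -0.5, 0.1]
grip_width: 0.76
gripper_force: 0.0
```

Call:
servo_tool:
  delta_pos:
    - [0,0,0]
    - [0,0,0]
    - [0,0,0]
    - [0,0,0]
    - [0,0,0]
    - [0,0,0]
    - [0,0,0]
  yaw: [0,0,0,0,0,0,0]
  gripper: 25
  grip_force: 60

```text
t: 11.48
tool_pos: [0.4566, 0.1321, 0.1033]
tcp_rot: [-2.241, -2.201, 0.001]
wrist_force: [-6.1, -1.3, 6.4]
grip_width: 0.412
gripper_force: 60.7
```

Call:
servo_tool:
  delta_pos:
    - [0,0,-0.05]
    - [0,0,-0.12]
    - [0,0,-0.22]
    - [0,0,-0.34]
    - [0,0,-0.46]
    - [0,0,-0.58]
    - [0,0,-0.62]
    - [0,0,-0.62]
  yaw: [0,0,0,0,0,0,0,0]

```text
t: 12.48
tool_pos: [0.4574, 0.1323, 0.2581]
tcp_rot: [2.241, 2.201, 0.003]
wrist_force: [-1.0, 0.7, -2.1]
grip_width: 0.411
gripper_force: 60.6
```

```bash
sed -i 's/^CT=.*;CY/CT=np.array([.5332,-.2036]);CY/' h.py; python3 -c "
from h import *
x,y=car(.085); print(x,y); to((x,y,.26,.223))
q=imaging.grab_frame('side');save(q,'s4.png',(200,120,320,270),4)
"
```

```text
0.5519814040320327 -0.2864990884303654
now [0.4574 0.1323 0.2581] phi 1.553 t 12.475 j [ 0.28  0.1   1.92 -0.    1.12  0.3 ] F [-1.   0.7 -2.1] w 35.1
[-1.668, 0.408, -0.008] 0.887
```

View pics/s4.png

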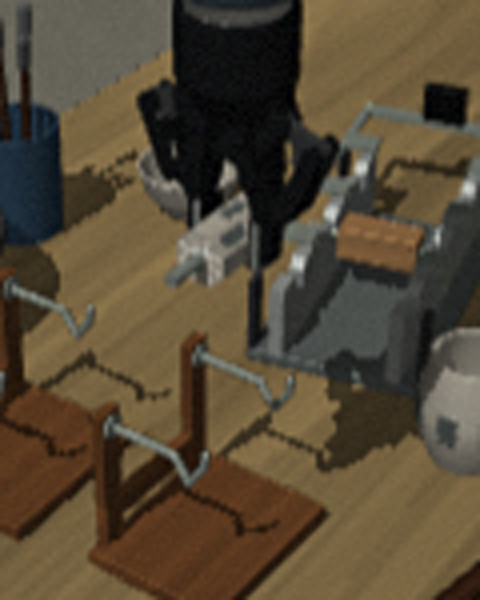

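The roller is held level, clear of the hooks. I carry it to slot 2.

Call:
servo_tool:
  delta_pos:
    - [-0.08,0.02,0]
    - [-0.18,0.045,0]
    - [-0.28,0.07,0]
    - [-0.38,0.09,0]
    - [-0.48,0.12,0]
    - [-0.58,0.14,0]
    - [-0.68,0.165,0]
    - [-0.78,0.19,0]
    - [-0.85,0.205,0]
  yaw: [0,0,0,0,0,0,0,0,0]

```text
t: 13.65
tool_pos: [0.504, -0.082, 0.2562]
tcp_rot: [-2.241, -2.199, 0.002]
wrist_force: [-0.2, 0.2, -1.7]
grip_width: 0.407
gripper_force: 66.0
```

Call:
servo_tool:
  delta_pos:
    - [-0.08,0.02,0]
    - [-0.16,0.04,0]
    - [-0.24,0.06,0]
    - [-0.32,0.08,0]
    - [-0.4,0.1,0]
    - [-0.48,0.12,0]
    - [-0.56,0.14,0]
    - [-0.64,0.16,0]
    - [-0.72,0.18,0]
    - [-0.8,0.2,0]
    - [-0.818,0.203,0]
    - [-0.818,0.203,0]
  yaw: [0.08,0.16,0.24,0.32,0.4,0.48,0.56,0.64,0.72,0.8,0.887,0.887]

```text
t: 15.15
tool_pos: [0.5512, -0.2866, 0.2564]
tcp_rot: [-3.121, -0.349, 0.002]
wrist_force: [0.4, 0.7, -2.3]
grip_width: 0.408
gripper_force: 66.2
```

```bash
python3 -c "
from h import *
x,y=car(.085); to((x,y,.12,.223),(x,y,.05,.223))
p=imaging.grab_frame('top');q=imaging.grab_frame('side');save(q,'s5.png',(255,100,355,220),5)
c=np.r_[x,y,.076]
"
```

```text
now [ 0.5512 -0.2866  0.2564] phi 0.223 t 15.15 j [-0.48  0.33  1.62  0.    1.19  0.87] F [ 0.4  0.7 -2.3] w 34.9
[0.004, 0.001, 0.546] -0.0
[0.004, 0.001, 0.826] -0.0
```

View pics/s5.png

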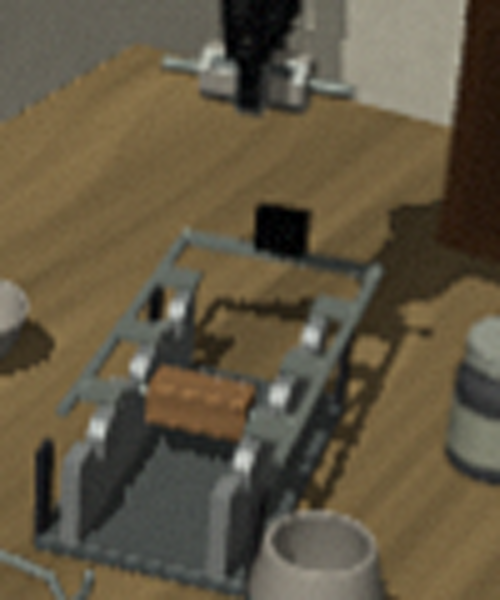

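Call:
servo_tool:
  delta_pos:
    - [0.004,0.001,0.15]
    - [0.004,0.001,0.3]
    - [0.004,0.001,0.45]
    - [0.004,0.001,0.58]
    - [0.004,0.001,0.66]
    - [0.004,0.001,0.7]
    - [0.004,0.001,0.74]
    - [0.004,0.001,0.78]
    - [0.004,0.001,0.81]
    - [0.004,0.001,0.825]
    - [0.004,0.001,0.825]
  yaw: [0,0,0,0,0,0,0,0,0,0,0]

```text
t: 16.62
tool_pos: [0.5525, -0.2865, 0.0512]
tcp_rot: [-3.122, -0.348, 0.0]
wrist_force: [0.3, -0.8, -1.6]
grip_width: 0.411
gripper_force: 66.2
```

Call:
servo_tool:
  delta_pos:
    - [0,0,0.01]
    - [0,0,0.01]
    - [0,0,0.01]
    - [0,0,0.01]
  yaw: [0,0,0,0]
  gripper: 55

```text
t: 17.12
tool_pos: [0.5527, -0.2866, 0.049]
tcp_rot: [3.122, 0.348, 0.0]
wrist_force: [0.0, -0.3, 0.6]
grip_width: 0.641
gripper_force: 0.0
```

Call:
servo_tool:
  delta_pos:
    - [0,0,-0.1]
    - [0,0,-0.22]
    - [0,0,-0.38]
    - [0,0,-0.54]
    - [0,0,-0.7]
    - [0,0,-0.84]
    - [0,0,-0.84]
  yaw: [0,0,0,0,0,0,0]

```text
t: 18.0
tool_pos: [0.554, -0.2873, 0.2622]
tcp_rot: [3.119, 0.348, 0.008]
wrist_force: [0.2, 0.3, 0.1]
grip_width: 0.64
gripper_force: 0.0
```

```bash
python3 -c "
from h import *
to((.522,.381,.26,1.5708))
p=imaging.grab_frame('top');q=imaging.grab_frame('side')
import pickle; pickle.dump((p,q),open('f2.pkl','wb'))
for n,f in(('top',p),('side',q)): print(n,[(np.round(b['box']).tolist(),round(b['p'],2)) for b in imaging.boxes_of('roller_a',f)[:3]])
f=lambda u:cv2.resize(u,(400,300),interpolation=cv2.INTER_CUBIC)
o=np.vstack([np.hstack([f(p['frame'][155:245,255:375]),f(p['frame'][160:235,95:195])]),np.hstack([f(q['frame'][130:220,255:375]),f(q['frame'][250:340,120:240])])])
cv2.imwrite('pics/m2.png',o[:,:,::-1])"
```

```text
now [ 0.554  -0.2873  0.2622] phi 0.222 t 18.0 j [-0.48  0.33  1.62 -0.    1.19  0.87] F [0.2 0.3 0.1] w 54.7
[0.464, -2.636, 0.001] -0.899
top [([117.0, 204.0, 149.0, 217.0], 0.76)]
side [([290.0, 162.0, 312.0, 172.0], 0.81), ([161.0, 279.0, 197.0, 316.0], 0.81)]
```

View pics/m2.png

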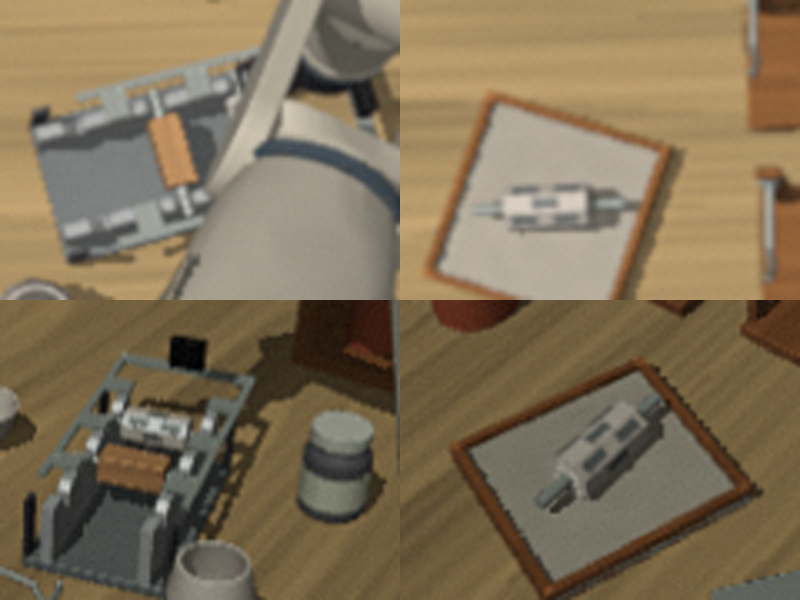

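The roller is seated in slot 2 and the tray roller is still in place. I go to the tray.

Call:
servo_tool:
  delta_pos:
    - [0.02,-0.15,0]
    - [0.05,-0.3,0]
    - [0.08,-0.45,0]
    - [0.1,-0.6,0]
    - [0.13,-0.75,0]
    - [0.15,-0.9,0]
    - [0.17,-1,0]
  yaw: [0,0,0,0,0,0,0]

```text
t: 19.08
tool_pos: [0.5379, -0.0317, 0.2574]
tcp_rot: [-3.121, -0.35, 0.004]
wrist_force: [-0.2, -0.6, 0.8]
grip_width: 0.643
gripper_force: 0.0
```

Call:
servo_tool:
  delta_pos:
    - [0.02,-0.1,0]
    - [0.04,-0.2,0]
    - [0.06,-0.3,0]
    - [0.08,-0.4,0]
    - [0.1,-0.5,0]
    - [0.11,-0.6,0]
    - [0.13,-0.7,0]
    - [0.14,-0.8,0]
    - [0.16,-0.9,0]
    - [0.17,-1,0]
    - [0.17,-1,0]
  yaw: [-0.09,-0.18,-0.27,-0.36,-0.45,-0.54,-0.63,-0.72,-0.81,-0.9,-0.9]
  gripper: 65

```text
t: 20.45
tool_pos: [0.5245, 0.2209, 0.2574]
tcp_rot: [-2.217, -2.225, 0.003]
wrist_force: [0.4, -0.4, -0.8]
grip_width: 0.761
gripper_force: 0.0
```

```bash
python3 -c "
from h import *
to((.521,.381,.15,1.5708),(.521,.381,.02,1.5708))"
```

```text
now [0.5245 0.2209 0.2574] phi 1.574 t 20.45 j [0.4  0.25 1.73 0.   1.16 0.39] F [ 0.4 -0.4 -0.8] w 65.0
[0.641, -0.011, 0.429] 0.002
[0.641, -0.01, 0.949] 0.002
```

Call:
servo_tool:
  delta_pos:
    - [0.12,0,0.05]
    - [0.25,-0.005,0.1]
    - [0.38,-0.01,0.2]
    - [0.51,-0.01,0.3]
    - [0.641,-0.011,0.35]
    - [0.641,-0.011,0.35]
  yaw: [0.002,0.002,0.002,0.002,0.002,0.002]

```text
t: 21.2
tool_pos: [0.5214, 0.3805, 0.169]
tcp_rot: [-2.223, -2.219, 0.005]
wrist_force: [-1.2, -0.5, 0.5]
grip_width: 0.758
gripper_force: 0.0
```

```bash
python3 -c "
from h import *
to((.521,.381,.02,1.5708))
for n in('top','side'):
    f=imaging.grab_frame(n); print(n,[(np.round(b['box']).tolist(),round(b['p'],2)) for b in imaging.boxes_of('roller_a',f)[:3]])
"
```

```text
now [0.5214 0.3805 0.169 ] phi 1.569 t 21.2 j [0.63 0.46 1.65 0.   1.04 0.63] F [-1.2 -0.5  0.5] w 64.8
[0.003, -0.0, 0.596] -0.001
top [([325.0, 178.0, 339.0, 215.0], 0.71), ([134.0, 207.0, 148.0, 214.0], 0.48)]
side [([161.0, 284.0, 196.0, 312.0], 0.82), ([289.0, 163.0, 310.0, 174.0], 0.75), ([345.0, 165.0, 368.0, 198.0], 0.37)]
```

Side box unchanged, so the roller has not moved. I descend and grip.

Call:
servo_tool:
  delta_pos:
    - [0.002,0,0.15]
    - [0.002,0,0.3]
    - [0.002,0,0.44]
    - [0.002,0,0.53]
    - [0.002,0,0.585]
    - [0.002,0,0.585]
  yaw: [0,0,0,0,0,0]

```text
t: 22.15
tool_pos: [0.5222, 0.3799, 0.0248]
tcp_rot: [-2.224, -2.219, 0.002]
wrist_force: [0.3, 0.6, -0.5]
grip_width: 0.761
gripper_force: 0.0
```

Call:
servo_tool:
  delta_pos:
    - [0,0,0]
    - [0,0,0]
    - [0,0,0]
    - [0,0,0]
    - [0,0,0]
    - [0,0,0]
    - [0,0,0]
  yaw: [0,0,0,0,0,0,0]
  gripper: 25
  grip_force: 60

```text
t: 23.02
tool_pos: [0.5231, 0.3812, 0.0266]
tcp_rot: [2.223, 2.219, 0.004]
wrist_force: [-0.4, -1.6, 6.0]
grip_width: 0.407
gripper_force: 61.0
```

Call:
servo_tool:
  delta_pos:
    - [0,0,-0.05]
    - [0,0,-0.12]
    - [0,0,-0.24]
    - [0,0,-0.38]
    - [0,0,-0.52]
    - [0,0,-0.66]
    - [0,0,-0.8]
    - [0,0,-0.94]
    - [0,0,-0.94]
  yaw: [0,0,0,0,0,0,0,0,0]

```text
t: 24.15
tool_pos: [0.5235, 0.3816, 0.2644]
tcp_rot: [2.222, 2.219, 0.01]
wrist_force: [-0.4, 0.1, -2.5]
grip_width: 0.413
gripper_force: 60.1
```

```bash
python3 -c "
from h import *
x,y=car(-.085); print(x,y); to((x,y,.26,.223))
q=imaging.grab_frame('side');save(q,'s6.png',(120,150,240,290),4)
"
```

```text
0.5144185959679674 -0.12070091156963457
now [0.5235 0.3816 0.2644] phi 1.569 t 24.15 j [0.63 0.36 1.56 0.   1.21 0.63] F [-0.4  0.1 -2.5] w 35.2
[-2.009, -0.033, 0.009] 0.898
```

View pics/s6.png

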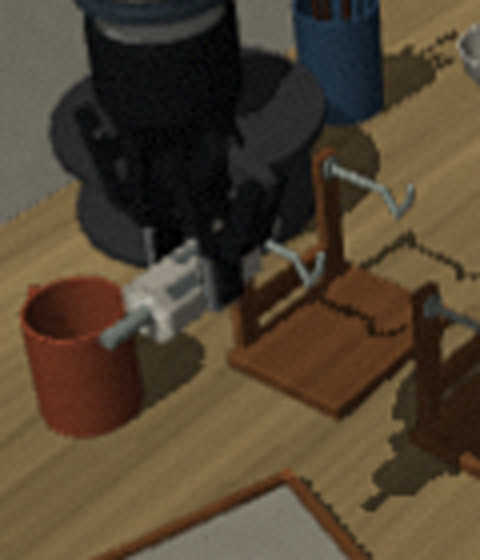

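Call:
servo_tool:
  delta_pos:
    - [-0.08,0,0]
    - [-0.18,-0.003,0]
    - [-0.3,-0.005,0]
    - [-0.42,-0.007,0]
    - [-0.54,-0.009,0]
    - [-0.66,-0.01,0]
    - [-0.78,-0.012,0]
    - [-0.9,-0.015,0]
    - [-1,-0.016,0]
  yaw: [0,0,0,0,0,0,0,0,0]

```text
t: 25.32
tool_pos: [0.5166, 0.1279, 0.2592]
tcp_rot: [-2.224, -2.218, 0.003]
wrist_force: [0.4, -0.1, -1.8]
grip_width: 0.411
gripper_force: 60.0
```

Call:
servo_tool:
  delta_pos:
    - [-0.1,0,0]
    - [-0.2,-0.003,0]
    - [-0.3,-0.005,0]
    - [-0.4,-0.007,0]
    - [-0.5,-0.009,0]
    - [-0.6,-0.01,0]
    - [-0.7,-0.012,0]
    - [-0.8,-0.015,0]
    - [-0.9,-0.016,0]
    - [-0.96,-0.016,0]
    - [-1,-0.016,0]
    - [-1,-0.016,0]
  yaw: [0.08,0.16,0.24,0.32,0.4,0.48,0.56,0.64,0.72,0.8,0.898,0.898]

```text
t: 26.82
tool_pos: [0.512, -0.1206, 0.2593]
tcp_rot: [-3.122, -0.347, 0.003]
wrist_force: [-0.8, 0.5, -2.3]
grip_width: 0.406
gripper_force: 60.0
```

```bash
python3 -c "
from h import *
x,y=car(-.085); to((x,y,.06,.223))
q=imaging.grab_frame('side');save(q,'s7.png',(240,110,340,230),5)
"
```

```text
now [ 0.512  -0.1206  0.2593] phi 0.221 t 26.825 j [-0.23  0.18  1.82 -0.    1.14  1.12] F [-0.8  0.5 -2.3] w 34.6
[0.01, 0.003, 0.797] -0.001
```

View pics/s7.png

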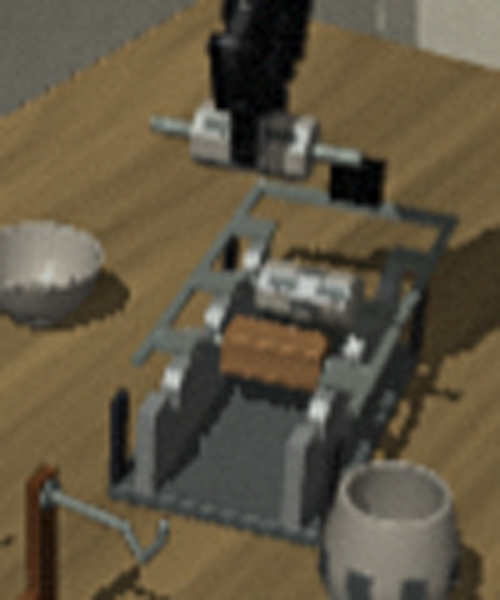

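Call:
servo_tool:
  delta_pos:
    - [0.01,0.003,0.15]
    - [0.01,0.003,0.3]
    - [0.01,0.003,0.45]
    - [0.01,0.003,0.57]
    - [0.01,0.003,0.64]
    - [0.01,0.003,0.69]
    - [0.01,0.003,0.73]
    - [0.01,0.003,0.765]
    - [0.01,0.003,0.79]
    - [0.01,0.003,0.797]
    - [0.01,0.003,0.797]
  yaw: [0,0,0,0,0,0,0,0,0,0,0]

```text
t: 28.25
tool_pos: [0.5162, -0.1195, 0.0609]
tcp_rot: [3.122, 0.348, 0.0]
wrist_force: [0.5, -0.3, -1.9]
grip_width: 0.402
gripper_force: 60.0
```

Call:
servo_tool:
  delta_pos:
    - [0,0,0.008]
    - [0,0,0.008]
    - [0,0,0.008]
    - [0,0,0.008]
  yaw: [0,0,0,0]
  gripper: 55

```text
t: 28.75
tool_pos: [0.5162, -0.1195, 0.0589]
tcp_rot: [3.122, 0.349, 0.0]
wrist_force: [0.2, -0.3, -0.3]
grip_width: 0.642
gripper_force: 0.0
```

Call:
servo_tool:
  delta_pos:
    - [0,0,-0.1]
    - [0,0,-0.22]
    - [0,0,-0.36]
    - [0,0,-0.5]
    - [0,0,-0.5]
  yaw: [0,0,0,0,0]

```text
t: 29.38
tool_pos: [0.5179, -0.1199, 0.1865]
tcp_rot: [3.12, 0.348, 0.008]
wrist_force: [-0.5, 0.3, -0.1]
grip_width: 0.641
gripper_force: 0.0
```

```bash
python3 -c "
from h import *
x,y=car(0,-.001); print(x,y); to((x,y,.19,.223),(x,y,.049,.223))
p=imaging.grab_frame('top');q=imaging.grab_frame('side')
f=lambda u:cv2.resize(u,None,fx=4,fy=4,interpolation=cv2.INTER_CUBIC)
o=np.hstack([f(p['frame'][150:240,260:360]),f(q['frame'][140:230,255:350])])
cv2.imwrite('pics/m3.png',o[:,:,::-1])"
```

```text
0.5322247166067016 -0.20382095769449451
now [ 0.5179 -0.1199  0.1865] phi 0.222 t 29.375 j [-0.23  0.27  1.89  0.    0.98  1.12] F [-0.5  0.3 -0.1] w 54.7
[-0.018, 0.34, -0.013] -0.0
[-0.021, 0.339, 0.551] -0.0
```

View pics/m3.png

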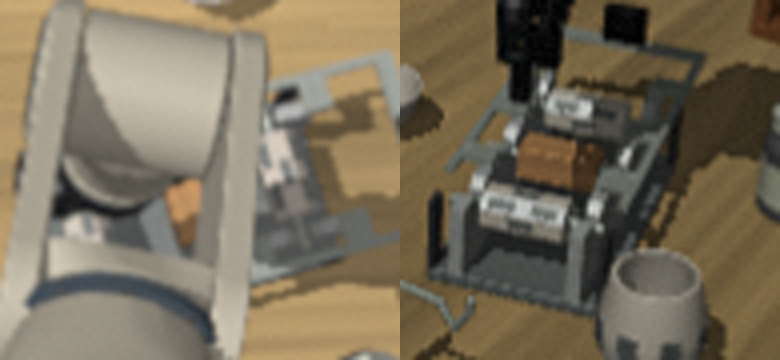

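Both rollers sit in slots 0 and 2. I pick up the blank.

Call:
servo_tool:
  delta_pos:
    - [-0.01,0.12,0]
    - [-0.018,0.24,0]
    - [-0.018,0.34,0]
    - [-0.018,0.34,0]
    - [-0.02,0.34,0.14]
    - [-0.02,0.34,0.28]
    - [-0.02,0.34,0.4]
    - [-0.02,0.34,0.5]
    - [-0.02,0.34,0.55]
    - [-0.02,0.34,0.55]
  yaw: [0,0,0,0,0,0,0,0,0,0]
  gripper: 50

```text
t: 30.72
tool_pos: [0.5294, -0.2029, 0.0456]
tcp_rot: [-3.121, -0.349, 0.002]
wrist_force: [0.0, -0.7, -0.2]
grip_width: 0.585
gripper_force: 0.0
```

Call:
servo_tool:
  delta_pos:
    - [0,0,0]
    - [0,0,0]
    - [0,0,0]
    - [0,0,0]
    - [0,0,0]
    - [0,0,0]
    - [0,0,0]
  yaw: [0,0,0,0,0,0,0]
  gripper: 20
  grip_force: 50

```text
t: 31.6
tool_pos: [0.5307, -0.2037, 0.0473]
tcp_rot: [3.122, 0.348, 0.003]
wrist_force: [0.6, 1.7, 6.8]
grip_width: 0.343
gripper_force: 49.9
```

Call:
servo_tool:
  delta_pos:
    - [0,0,-0.05]
    - [0,0,-0.12]
    - [0,0,-0.24]
    - [0,0,-0.38]
    - [0,0,-0.52]
    - [0,0,-0.66]
    - [0,0,-0.8]
    - [0,0,-0.84]
    - [0,0,-0.84]
  yaw: [0,0,0,0,0,0,0,0,0]

```text
t: 32.72
tool_pos: [0.5299, -0.2035, 0.2567]
tcp_rot: [3.122, 0.348, 0.002]
wrist_force: [0.0, -0.3, -2.3]
grip_width: 0.345
gripper_force: 49.5
```

```bash
python3 -c "
from h import *
to((.456,.132,.26,1.555))"
```

```text
now [ 0.5299 -0.2035  0.2567] phi 0.222 t 32.725 j [-0.37  0.25  1.74 -0.    1.15  0.98] F [ 0.  -0.3 -2.3] w 29.5
[0.007, -1.374, -0.014] -0.888
```

Call:
servo_tool:
  delta_pos:
    - [0,-0.08,0]
    - [0,-0.18,0]
    - [0,-0.28,0]
    - [0,-0.38,0]
    - [0,-0.48,0]
    - [0,-0.58,0]
    - [0,-0.66,0]
  yaw: [0,0,0,0,0,0,0]

```text
t: 33.6
tool_pos: [0.4919, -0.0407, 0.2547]
tcp_rot: [-3.121, -0.349, 0.005]
wrist_force: [0.5, 0.3, -1.8]
grip_width: 0.343
gripper_force: 49.6
```

Call:
servo_tool:
  delta_pos:
    - [0,-0.08,-0.014]
    - [0,-0.16,-0.014]
    - [0,-0.24,-0.014]
    - [0,-0.32,-0.014]
    - [0,-0.4,-0.014]
    - [0,-0.48,-0.014]
    - [0,-0.56,-0.014]
    - [0,-0.64,-0.014]
    - [0,-0.7,-0.014]
    - [0,-0.714,-0.014]
    - [0,-0.714,-0.014]
    - [0,-0.714,-0.014]
  yaw: [-0.08,-0.16,-0.24,-0.32,-0.4,-0.48,-0.56,-0.64,-0.72,-0.8,-0.888,-0.888]

```text
t: 35.1
tool_pos: [0.4529, 0.1319, 0.2585]
tcp_rot: [-2.239, -2.202, 0.003]
wrist_force: [0.4, 0.4, -1.4]
grip_width: 0.348
gripper_force: 49.5
```

```bash
python3 -c "
from h import *
to((.457,.132,.150,1.555),(.457,.132,.102,1.555))"
```

```text
now [0.4529 0.1319 0.2585] phi 1.554 t 35.1 j [0.28 0.09 1.93 0.   1.13 0.3 ] F [ 0.4  0.4 -1.4] w 29.7
[0.001, 0.018, 0.434] -0.001
[0.001, 0.018, 0.626] -0.001
```

Call:
servo_tool:
  delta_pos:
    - [0.001,0.01,0.12]
    - [0.001,0.018,0.24]
    - [0.001,0.018,0.34]
    - [0.001,0.018,0.42]
    - [0.001,0.018,0.48]
    - [0.001,0.018,0.53]
    - [0.001,0.018,0.57]
    - [0.001,0.018,0.6]
    - [0.001,0.018,0.62]
    - [0.001,0.018,0.62]
  yaw: [0,0,0,0,0,0,0,0,0,0]

```text
t: 36.35
tool_pos: [0.4584, 0.1316, 0.1046]
tcp_rot: [-2.239, -2.203, 0.001]
wrist_force: [-1.8, 0.3, -0.6]
grip_width: 0.344
gripper_force: 49.6
```

```bash
python3 -c "
from h import *
to((.457,.132,.1015,1.555))
q=imaging.grab_frame('side');save(q,'s8.png',(205,180,305,290),5)
"
```

```text
now [0.4584 0.1316 0.1046] phi 1.554 t 36.35 j [0.28 0.31 2.06 0.   0.77 0.29] F [-1.8  0.3 -0.6] w 29.4
[0.001, -0.006, 0.012] -0.0
```

View pics/s8.png

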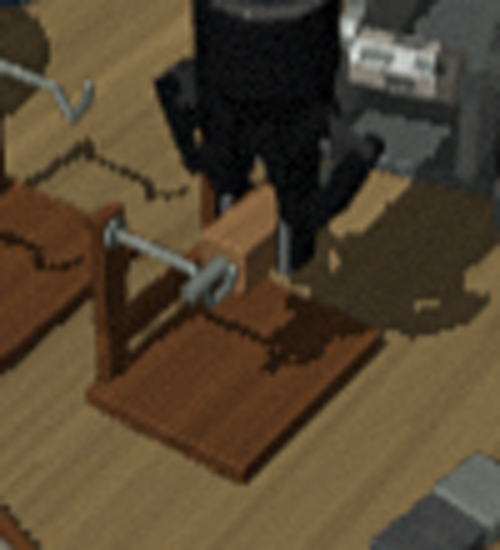

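The axle lies in the hook at (210,283). I lower a touch and release.

Call:
servo_tool:
  delta_pos:
    - [0,-0.004,0.008]
    - [0,-0.004,0.008]
  yaw: [0,0]

```text
t: 36.65
tool_pos: [0.4574, 0.1317, 0.1028]
tcp_rot: [-2.24, -2.203, 0.0]
wrist_force: [-2.6, 0.8, -0.5]
grip_width: 0.338
gripper_force: 49.8
```

Call:
servo_tool:
  delta_pos:
    - [0,0,0]
    - [0,0,0]
    - [0,0,0]
    - [0,0,0]
    - [0,0,0]
    - [0,0,-0.08]
    - [0,0,-0.2]
    - [0,0,-0.34]
    - [0,0,-0.48]
    - [0,0,-0.62]
    - [0,0,-0.62]
  yaw: [0,0,0,0,0,0,0,0,0,0,0]
  gripper: 50

```text
t: 38.02
tool_pos: [0.4593, 0.1322, 0.2604]
tcp_rot: [2.238, 2.201, 0.007]
wrist_force: [-0.0, -0.2, 0.8]
grip_width: 0.587
gripper_force: 0.0
```

```bash
python3 -c "
from h import *
to((.5775,-.393,.26,.223),(.5775,-.393,.096,.223))
p=imaging.grab_frame('top');q=imaging.grab_frame('side')
f=lambda u:cv2.resize(u,(400,400),interpolation=cv2.INTER_CUBIC)
o=np.hstack([f(p['frame'][150:250,260:360]),f(q['frame'][150:270,205:325])])
cv2.imwrite('pics/m4.png',o[:,:,::-1])
for n,f in(('top',p),('side',q)):
  for l in('roller_a','blank','cup','slip_jar'): print(n,l,[(np.round(b['box']).tolist(),round(b['p'],2)) for b in imaging.boxes_of(l,f)[:3]])"
```

```text
now [0.4593 0.1322 0.2604] phi 1.554 t 38.025 j [ 0.28  0.1   1.92 -0.    1.12  0.29] F [-0.  -0.2  0.8] w 50.1
[-2.093, 0.507, 0.001] 0.888
[-2.093, 0.504, 0.657] 0.888
top roller_a [([325.0, 177.0, 339.0, 210.0], 0.56), ([272.0, 190.0, 290.0, 221.0], 0.53), ([256.0, 238.0, 277.0, 266.0], 0.29)]
top blank [([202.0, 222.0, 214.0, 233.0], 0.46)]
top cup [([256.0, 239.0, 276.0, 266.0], 0.89), ([189.0, 201.0, 226.0, 241.0], 0.65)]
top slip_jar [([338.0, 238.0, 364.0, 257.0], 0.95)]
side roller_a [([291.0, 164.0, 311.0, 171.0], 0.65), ([273.0, 186.0, 301.0, 201.0], 0.56)]
side blank [([242.0, 216.0, 269.0, 242.0], 0.92)]
side cup [([306.0, 202.0, 331.0, 240.0], 0.91), ([262.0, 139.0, 335.0, 218.0], 0.33)]
side slip_jar [([347.0, 164.0, 369.0, 195.0], 0.93), ([271.0, 143.0, 333.0, 192.0], 0.23)]
```

View pics/m4.png

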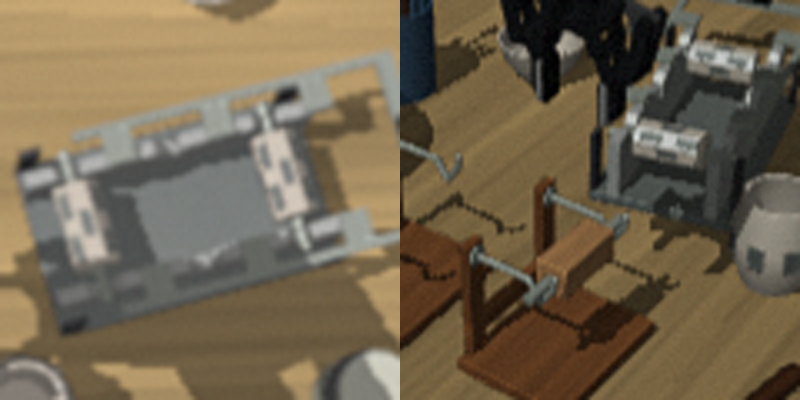

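The blank hangs on both hooks and the rollers lie in slots 0 and 2. I now go to the grip to shut the keeper. I have used 15 views, one past the limit, so I work from numbers from here on.

Call:
servo_tool:
  delta_pos:
    - [-0.14,0.035,0]
    - [-0.28,0.07,0]
    - [-0.42,0.1,0]
    - [-0.56,0.135,0]
    - [-0.7,0.17,0]
    - [-0.84,0.2,0]
    - [-1,0.24,0]
  yaw: [0,0,0,0,0,0,0]

```text
t: 39.4
tool_pos: [0.5137, -0.1203, 0.2576]
tcp_rot: [-2.239, -2.203, 0.0]
wrist_force: [0.5, 0.2, 0.1]
grip_width: 0.59
gripper_force: 0.0
```

Call:
servo_tool:
  delta_pos:
    - [-0.1,0.025,0]
    - [-0.2,0.05,0]
    - [-0.3,0.075,0]
    - [-0.4,0.1,0]
    - [-0.5,0.12,0]
    - [-0.6,0.145,0]
    - [-0.7,0.17,0]
    - [-0.8,0.19,0]
    - [-0.9,0.22,0]
    - [-1,0.24,0]
    - [-1,0.24,0]
  yaw: [0.09,0.18,0.27,0.36,0.45,0.54,0.63,0.72,0.81,0.888,0.888]

```text
t: 40.78
tool_pos: [0.5694, -0.3715, 0.257]
tcp_rot: [-3.122, -0.346, 0.001]
wrist_force: [-0.1, 0.1, -0.1]
grip_width: 0.584
gripper_force: 0.0
```

```bash
python3 -c "
from h import *
to((.576,-.3905,.2,.223),(.576,-.3905,.097,.223))"
```

```text
now [ 0.5694 -0.3715  0.257 ] phi 0.221 t 40.775 j [-0.58  0.42  1.49 -0.    1.23  0.77] F [-0.1  0.1 -0.1] w 49.9
[0.009, 0.08, 0.228] -0.002
[0.009, 0.08, 0.64] -0.002
```

Call:
servo_tool:
  delta_pos:
    - [0.009,0.04,0.1]
    - [0.009,0.08,0.2]
    - [0.009,0.08,0.34]
    - [0.009,0.08,0.48]
    - [0.009,0.08,0.58]
    - [0.009,0.08,0.63]
    - [0.009,0.08,0.63]
  yaw: [0,0,0,0,0,0,0]

```text
t: 41.65
tool_pos: [0.5758, -0.3885, 0.0997]
tcp_rot: [-3.121, -0.35, 0.002]
wrist_force: [-0.0, 0.1, -0.6]
grip_width: 0.584
gripper_force: 0.0
```

Call:
servo_tool:
  delta_pos:
    - [0,0,0]
    - [0,0,0]
    - [0,0,0]
    - [0,0,0]
    - [0,0,0]
    - [0,0,0]
  yaw: [0,0,0,0,0,0]
  gripper: 8
  grip_force: 30

```text
t: 42.4
tool_pos: [0.5768, -0.3896, 0.1017]
tcp_rot: [3.121, 0.349, 0.002]
wrist_force: [0.3, 0.2, 6.2]
grip_width: 0.181
gripper_force: 31.1
```

Call:
servo_tool:
  delta_pos:
    - [0,-0.02,0]
    - [0,-0.05,0]
    - [0,-0.08,0]
    - [0,-0.11,0]
    - [0,-0.13,0]
    - [0,-0.15,0]
    - [0,-0.165,0]
    - [0,-0.176,0]
    - [0,-0.184,0]
    - [0,-0.184,0]
  yaw: [0,0,0,0,0,0,0,0,0,0]

```text
t: 43.65
tool_pos: [0.5675, -0.3492, 0.1017]
tcp_rot: [3.113, 0.349, 0.006]
wrist_force: [2.2, -21.3, -3.0]
grip_width: 0.183
gripper_force: 30.9
```

Call:
servo_tool:
  delta_pos:
    - [0,-0.006,0]
    - [0,-0.012,0]
    - [0,-0.012,0]
    - [0,-0.012,0]
  yaw: [0,0,0,0]

```text
t: 44.15
tool_pos: [0.5675, -0.3491, 0.1018]
tcp_rot: [3.109, 0.348, 0.009]
wrist_force: [3.3, -34.3, -8.8]
grip_width: 0.182
gripper_force: 32.9
```

Firm stop after 42 mm of travel, so the keeper is shut. I relax, release and lift away.

Call:
servo_tool:
  delta_pos:
    - [0,0.012,0]
    - [0,0.022,0]
    - [0,0.022,0]
  yaw: [0,0,0]

```text
t: 44.52
tool_pos: [0.5675, -0.3494, 0.1017]
tcp_rot: [3.118, 0.348, 0.004]
wrist_force: [-0.2, -9.0, 3.6]
grip_width: 0.182
gripper_force: 31.2
```

Call:
servo_tool:
  delta_pos:
    - [0,0,0]
    - [0,0,0]
    - [0,0,0]
    - [0,0,-0.1]
    - [0,0,-0.25]
    - [0,0,-0.45]
    - [0,0,-0.65]
    - [0,0,-0.65]
    - [0.1,0.2,-0.65]
    - [0.1,0.35,-0.65]
    - [0.1,0.5,-0.65]
    - [0.1,0.65,-0.65]
    - [0.1,0.65,-0.65]
  yaw: [0,0,0,0,0,0,0,0,0,0,0,0,0]
  gripper: 50

```text
t: 46.15
tool_pos: [0.6261, -0.5016, 0.2602]
tcp_rot: [-3.121, -0.345, 0.003]
wrist_force: [0.0, -0.6, -0.3]
grip_width: 0.581
gripper_force: 0.0
```

```bash
python3 -c "
from h import *
to()
p=imaging.grab_frame('top');q=imaging.grab_frame('side')
# compare shut keeper with the start: difference near grip and frame
import pickle; p0,q0=pickle.load(open('f0.pkl','rb'))
def dark(f,r): 
    g=f['frame'][r[1]:r[3],r[0]:r[2]].max(2); y,x=np.nonzero(g<40); return len(x),(x.mean()+r[0] if len(x) else 0),(y.mean()+r[1] if len(x) else 0)
for a in(q0,q): print('side grip',dark(a,(318,138,340,160)))
for n,f in(('top',p),('side',q)):
  for l in('roller_a','blank','cup','slip_jar','bowl','mug'): print(n,l,[(np.round(b['box']).tolist(),round(b['p'],2)) for b in imaging.boxes_of(l,f)[:3]])"
```

```text
now [ 0.6261 -0.5016  0.2602] phi 0.22 t 46.15 j [-0.68  0.62  1.16 -0.    1.36  0.67] F [ 0.  -0.6 -0.3] w 49.6
side grip (0, 0, 0)
side grip (0, 0, 0)
top roller_a [([271.0, 196.0, 289.0, 212.0], 0.69), ([325.0, 183.0, 340.0, 208.0], 0.61)]
top blank [([182.0, 219.0, 220.0, 233.0], 0.61)]
top cup [([254.0, 239.0, 261.0, 254.0], 0.63)]
top slip_jar [([264.0, 168.0, 361.0, 222.0], 0.28)]
top bowl [([299.0, 123.0, 323.0, 150.0], 0.72), ([269.0, 169.0, 356.0, 215.0], 0.34)]
top mug [([139.0, 126.0, 168.0, 158.0], 0.76), ([299.0, 126.0, 325.0, 151.0], 0.59)]
side roller_a [([290.0, 163.0, 311.0, 171.0], 0.76), ([268.0, 185.0, 300.0, 204.0], 0.66)]
side blank [([244.0, 220.0, 270.0, 238.0], 0.64)]
side cup [([304.0, 204.0, 333.0, 240.0], 0.67), ([232.0, 153.0, 257.0, 176.0], 0.49)]
side slip_jar [([343.0, 164.0, 366.0, 199.0], 0.92)]
side bowl [([234.0, 152.0, 258.0, 176.0], 0.72)]
side mug [([126.0, 221.0, 156.0, 259.0], 0.6)]
```

```bash
python3 -c "
from h import *
import pickle; p0,q0=pickle.load(open('f0.pkl','rb')); _,q1=pickle.load(open('f1.pkl','rb'))
q=imaging.grab_frame('side')
for a in(q0,q1,q):
    g=a['frame'][132:162,296:322].max(2); y,x=np.nonzero(g<45); print(len(x),x.mean()+296,y.mean()+132)
for k in(.0,.042): print(px(q,[np.r_[car(.15+k),.101]]))
"
```

```text
104 308.15384615384613 149.8653846153846
103 310.6116504854369 146.5631067961165
100 308.03 150.6
[[308.30154874 150.60900976]]
[[311.40497464 145.68852754]]
```

```bash
python3 -c "
from plant import job
print(job.job_done())"
```

```text
the job is handed in; nothing more can be done
None
```

The job is handed in: the two rollers present are seated in slots 0 and 2, the blank hangs on the near stand, the keeper is shut, and all four pots were still detected where they began; I viewed 15 pictures, one over the limit of 14.

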